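# Hold the cabochon press closed on a bezel

### The arm

A 6-joint arm with a two-finger parallel gripper is mounted at the origin on the work surface. World frame = base frame: x ahead of the robot, y to its left, z up, the work surface at z = 0. Lengths are in mm, angles in degrees, forces in N, time in s.
With the tool pointing down it reaches from about 350 to 850 mm from the base axis. Payload 8.1 kg.
Tool frame: the origin (TCP) lies between the finger pads; the fingertips stand 22 mm ahead of it and the grasp point (between the pads) lies 3 mm ahead of it; z points along the fingers, y is the line along which they close (so a half turn about z gives the same grasp; the last joint's range is limited). The gripper opens to 85 mm and grips with 20 to 120 N. Pads are 22 mm wide; open, the fingers measure 114 mm over their backs; the gripper's body (76 mm by 85 mm) begins 54 mm behind the grasp point. The pads swing forward as they close: fully open they stand 13 mm farther back than shut.
Start: joints at [69.706, 7.471, 85.268, -0, 87.261, -4.893], TCP at [159.323, 578.465, 253.292] pointing down, gripper open.
Joint ranges: [-169.43, 169.43], [-51.17, 129.36], [1.28, 143.12], [-76.62, 256.62], [0, 156.53], [-152.29, 152.29]. Speed limits (degrees/s): [136.94, 136.94, 159.86, 180, 180, 180].

### API

Orientations are given as [roll, pitch, yaw] about the fixed x, y, z axes, in that order (R = Rz(yaw) Ry(pitch) Rx(roll)).
In Python, from bench import sense, snapshot, calibration, hand_in gives the robot as it stands.
- The arm moves only by the shell command python3 -m crank 'ROWS' [FORCE]. ROWS is JSON, a list of rows, each a list of 5 numbers: the shift along the tool's x, y, z in cm, then the turn about the tool's z in rad, then the finger opening in cm, from 0 to 8.54. A call has 1 to 20 rows; each row is the pose to reach, as a shift and turn from the pose commanded when the call began, along the tool's axes at that moment; what a row does not reach only later rows make up. A row lasts 1/10 s, in which the tool goes at most 50 mm and 8.59 degrees, less where a joint would pass 70% of its speed; a pose out of reach is approached as far as the arm can. A call with a gripper value outside its range is refused whole. The fingers move at their own pace and stop on an object; FORCE is the grip in N (left out, the last holds). Time passes only in rows, so rows that repeat a pose let the fingers close. It gives the time, the measured TCP pose, the force, the opening and the grip force at its end, in the units of the state.
- sense(): the state, without advancing time (a new reading comes with each control period).
- snapshot(name): name is "scene" or "top"; returns (picture, depth): 384x512x3 uint8, red, green, blue; 384x512 float32, mm along the optical axis (not along the pixel's ray), 0 where there is no reading.
- calibration(name): a dict with "fovy" (degrees; the focal length in pixels is half the picture's height over the tangent of half this angle, whatever the lens; pixels are square), "cx", "cy" (the principal point, pixels), "k1" (the pictures are not rectified: a ray, as slopes to the right and down, at radius r is drawn at 1 + k1 r^2 times it, then the intrinsics apply), "rvec" (rotation vector, rad) and "tvec" (3), from world to camera coordinates, as OpenCV has them. Camera axes: x right, y down, z forward; pixel columns grow to the right and rows downward; lengths in mm; the calibration is good to about 2 mm. A picture is of the moment at which its call begins. calibration takes no time and is no camera call.
- hand_in(): hands the job in; it is judged then, once.
The state is a dict: "time": time; "joint_pos": joint angles; "qd": joint speeds; "joint_efforts": joint torques, N m; "tool_pos": TCP position; "tcp_rot": TCP orientation; "ft_force": force on the tool from outside, world axes, zero at the start; "wrist_torque": the same for the moment, N m; "finger_gap": finger opening in mm; "grip_force": force on a finger pad.
Only numpy, scipy, OpenCV 4.12 (cv2) and the standard library are available. Lean on these libraries where they do the work, as an engineer would, in place of code of your own. Each camera call takes 0.05 s, during which the arm holds its last target. There are 200 camera calls.

### The job

Push the carriage of the little bench press along its slide by the upright post until it clicks home against the end stop, so that the glass stone sits under the ram. Only then press the spring-loaded lever down by its rubber palm pad until the lever is level, neither sloping up nor sloping down, and keep it there for three seconds or more while the glue grips. Finish while still holding the lever level, not letting go of it, and leave the other things on the table where they are.

Things in the scene. Friction and masses are not known exactly. Their poses are not given: they have to be found in the camera images.
- press: Small grey bench press fixed to the table, for bonding glass stones into bezels. Origin on the table under the ram's axis. x points from the ram to the lever's column (at x 61 to 103 mm, 124 mm tall), so the palm pad reaches out along -x; y is the way the carriage is pushed home. Base plate 12 mm thick, x -50 to 50, y -220 to 60 mm; two rails at x = -34 and 34 mm, tops 26 mm above the table.
- carriage (a joint): Aluminium carriage with the stone at its leading end, 50 x 130 mm, top 26 mm above the table. Metres along the press's y: 0 drawn back, 0.100 home against the end stop, stone under the ram. Starts drawn back (0 to 0.045); friction about 1 N. From 0.089 a spring ball rides up a ridge (6 to 7 N to push); past the crest at 0.095 it snaps the carriage home and holds it.
- post_mid (a point): A point on the axis of the plain upright steel post on the carriage's trailing end, by which it is pushed or pinched: 14 mm diameter, 48 mm tall, from 26 to 74 mm above the table; this point is 54 mm above the table. The post stands 90 mm behind the stone (towards the press's -y), moves with the carriage and ends 90 mm from the lever's line.
- lever (a joint): The spring-loaded lever of the press: a steel bar 16 mm wide. Radians: 0 is fully raised (sloping up by 0.40 rad away from its pivot), 0.40 is level, 0.56 is the lower stop. It springs back to 0 when let go. Levelling it takes about 10 N straight down at the middle of the palm pad (about 3 N to start it moving).
- paddle_top (a point): Middle of the top face of the black rubber palm pad at the lever's free end (64 mm along the lever, its x; 32 mm wide, its y; 18 mm thick), 190 mm from the pivot; z is square to the lever. Raised it is about 188 mm above the table, 91 mm from the ram's axis; level 115 mm above the table, 110 mm from the axis, 10 mm higher than the pivot.
- lever_pivot (a point): The lever's pivot, in the column, 105 mm above the table, 80 mm from the ram's axis along the press's +x. Its axis is parallel to the press's y: the lever swings in the upright plane through the press's x axis, and pivot to palm pad points along the press's -x.
- glue: loose bystander, leave it where it stands: white glue bottle with a cap, 52 mm diameter, 160 mm tall. Origin at the centre of its underside.
- jar_a: loose bystander, leave it where it stands: closed amber bead jar, 44 mm diameter, 58 mm tall, near the lever's palm pad. Origin at the centre of its underside.
- jar_b: loose bystander, leave it where it stands: closed clear bead jar, 44 mm diameter, 58 mm tall, beside the slide on the side away from the palm pad. Origin at the centre of its underside.
- jar_lid: loose bystander, leave it where it stands: black jar lid lying flat, 48 mm diameter, 12 mm thick, beside the slide. Origin at the centre of its underside.
- phone: loose bystander, leave it where it stands: black phone lying flat, 75 x 155 x 9 mm. Origin at the centre of its underside.
- plate: loose bystander, leave it where it stands: shallow white plastic plate, 190 mm diameter, 18 mm tall. Origin at the centre of its underside.

How it is judged:
By the outcome, as a careful person would: the job done as asked, in the order asked, and still so for the second after the job is handed in, while the arm keeps its last pose, push and grip.
It also fails if it takes over 54 s, if anything falls off the work surface, if the arm or the gripper's body presses on something with over 40 N, if the wrist force passes 120 N, or if a joint passes its speed limit or range.

## Working session

There is one attempt and no reset: what is moved stays moved. The work goes in short steps, Python scripts to look and compute and a shell command to move; the robot and the scene stay as the last step left them, time stands still between calls to the robot, and variables do not carry over. Pictures are saved under pics/ and viewed, at most 10 in all, crops included, and the job is handed in when it is done.

```bash
ls; mkdir -p pics
cat > h.py <<'E'
import numpy as np,cv2
from bench import sense,snapshot,calibration
def snap(n,f):
    p,d=snapshot(n); cv2.imwrite(f'pics/{f}.png',p[:,:,::-1]); np.save(f'pics/{f}.npy',d); return p,d
def K(c):
    f=192/np.tan(np.radians(c['fovy'])/2); return f
def world(n,d,us,vs):
    c=calibration(n); f=K(c); R=cv2.Rodrigues(np.array(c['rvec'],float))[0]; t=np.array(c['tvec'],float).ravel()
    us=np.asarray(us,float);vs=np.asarray(vs,float)
    xd=(us-c['cx'])/f; yd=(vs-c['cy'])/f; x,y=xd.copy(),yd.copy()
    for _ in range(20):
        s=1+c['k1']*(x*x+y*y); x,y=xd/s,yd/s
    z=d[vs.astype(int),us.astype(int)]
    return (np.stack([x*z,y*z,z],-1)-t)@R
def proj(n,P):
    c=calibration(n); f=K(c); R=cv2.Rodrigues(np.array(c['rvec'],float))[0]; t=np.array(c['tvec'],float).ravel()
    q=np.atleast_2d(P)@R.T+t; x=q[:,0]/q[:,2];y=q[:,1]/q[:,2]; s=1+c['k1']*(x*x+y*y)
    return np.stack([c['cx']+f*x*s,c['cy']+f*y*s],-1)
E
python3 - <<'E'
from h import *
for n in('scene','top'):
    p,d=snap(n,n+'0'); print(calibration(n))
a=np.hstack([cv2.imread('pics/scene0.png'),cv2.imread('pics/top0.png')]); 
print(sense())
E
```

```text
pics
{'fovy': 53.547506291393404, 'cx': 254.21041872163747, 'cy': 189.11581248698155, 'k1': 0.03545115348551094, 'rvec': array([ 2.11590383,  1.6887886 , -0.46366141]), 'tvec': array([-146.07679223, -451.41050909, 1541.14658221])}
{'fovy': 44.35519359813402, 'cx': 266.2094274902016, 'cy': 203.57192454904953, 'k1': 0.013469135497127917, 'rvec': array([ 2.14589461, -2.08615909,  0.20883919]), 'tvec': array([  13.38935716,  622.21228126, 1723.9942877 ])}
{'time': 0.1, 'joint_pos': array([ 6.97064745e+01,  7.51226704e+00,  8.53247893e+01,  2.24335756e-03,
        8.72614129e+01, -4.89405677e+00]), 'qd': array([ 0.08992317, -0.09103725, -0.0743396 , -0.04455038,  0.14425115,
       -0.06187776]), 'joint_efforts': array([ 1.05220955e-03, -5.70956504e+01, -5.01937652e+01, -2.46184900e-04,
        8.22118542e-03,  1.27292975e-05]), 'tool_pos': array([159.14046191, 578.02357293, 252.31703873]), 'tcp_rot': array([-1.79902081e+02, -1.06331964e-02,  1.64600413e+02]), 'ft_force': array([0.73945719, 0.81810894, 0.02151112]), 'wrist_torque': array([-0.00025533,  0.00551707,  0.03741391]), 'grip_force': 0.0, 'finger_gap': 85.75946364986946}
```

View pics/scene0.png

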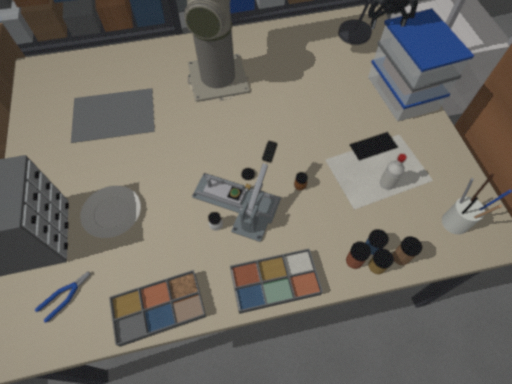

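View pics/top0.png

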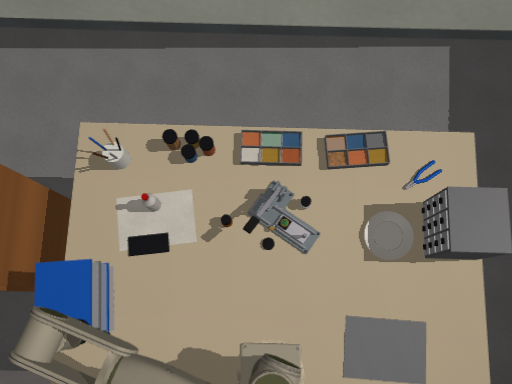

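The scene view shows the press at about (235,200), with the palm pad at (270,150), post at (211,183), amber jar at (301,181), lid at (248,174) and clear jar at (215,220). The top view shows the pad at (251,226), post at about (304,236), jars at (226,220) and (306,201), and the lid at (268,243). I'll enlarge both around the press.

Run:
```python
from h import *
a=cv2.imread('pics/scene0.png')[130:250,180:320]; b=cv2.imread('pics/top0.png')[170:260,215:325]
a=cv2.resize(a,(400,343),interpolation=cv2.INTER_CUBIC); b=cv2.resize(b,(400,327),interpolation=cv2.INTER_CUBIC)
cv2.imwrite('pics/c1.png',np.hstack([a[:327],b]))
print(proj('scene',[159,578,253]),proj('top',[159,578,253]))
for n in('scene','top'):
    d=np.load(f'pics/{n}0.npy')
    v,u=np.mgrid[0:384,0:512]; P=world(n,d,u.ravel(),v.ravel()).reshape(384,512,3); np.save(f'pics/{n}P.npy',P)
    pts={'scene':[(270,146),(270,152),(263,160),(211,183),(301,176),(248,174),(215,216),(235,193),(398,165),(110,210),(258,205)],
     'top':[(251,226),(304,236),(284,223),(226,220),(268,243),(306,201),(270,200),(155,200),(390,235)]}[n]
    for x,y in pts: print(n,x,y,P[y,x].round())
```

```text
[[387.10478598  24.72013824]] [[ 91.14382781 328.83801993]]
scene 270 146 [513.  86. 190.]
scene 270 152 [532.  81. 187.]
scene 263 160 [545.  57. 172.]
scene 211 183 [ 510. -109.   42.]
scene 301 176 [556. 183.  52.]
scene 248 174 [484.  20.  11.]
scene 215 216 [ 636. -116.   54.]
scene 235 193 [565. -39.  44.]
scene 398 165 [624. 465. 121.]
scene 110 210 [ 514. -446.    5.]
scene 258 205 [647.  18.  90.]
top 251 226 [514.  81. 193.]
top 304 236 [ 501. -113.   73.]
top 284 223 [553. -39.  38.]
top 226 220 [555. 181.  56.]
top 268 243 [479.  20.   0.]
top 306 201 [ 636. -120.   59.]
top 270 200 [621.  17. 135.]
top 155 200 [615. 443. 101.]
top 390 235 [ 524. -453.   -6.]
```

View pics/c1.png

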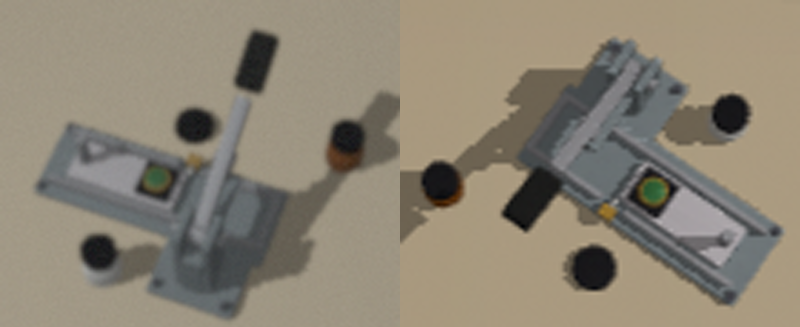

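The crop shows the lever sloping up towards the pad. The post is at the trailing end near crop (725,240), the stone is at (653,190), and the base corners are visible. I'll fit the press pose from these.

```bash
cat >> h.py <<'E'
def plane(n,u,v,z):
    d=np.ones((1,1)); c=calibration(n)
    D=np.ones((384,512)); a=world(n,D,[u],[v])[0]; b=world(n,D*2,[u],[v])[0]
    return a+(b-a)*(z-a[2])/(b[2]-a[2])
E
python3 - <<'E'
from h import *
from scipy.optimize import least_squares
T=lambda x,y:(215+(x-400)/400*110-.5,170+y/327*90-.5)
S=lambda x,y:(180+x/400*140-.5,130+y/343*120-.5)
obs=[('top',T(780,232),(50,-220,12)),('top',T(733,303),(-50,-220,12)),('scene',S(38,188),(50,-220,12)),('scene',S(70,124),(-50,-220,12))]
for n,p,m in obs: print(n,plane(n,*p,12).round(1),m)
ps=[]
for n in('scene','top'):
    P=np.load(f'pics/{n}P.npy'); img=cv2.imread(f'pics/{n}0.png').max(2)
    m=(P[...,2]>160)&(P[...,2]<215)&(abs(P[...,0]-525)<60)&(abs(P[...,1]-80)<50)&(img<60)
    Q=P[m]; print(n,len(Q),Q.mean(0).round(1),Q.min(0).round(),Q.max(0).round())
    r=cv2.minAreaRect(np.argwhere(m)[:,::-1].astype(np.float32)); print(r); 
    c=plane(n,*r[0],188); print('pad',c.round(1)); ps.append((n,r[0],(-91,0,186)))
    m=(P[...,2]>40)&(P[...,2]<100)&(abs(P[...,0]-505)<35)&(abs(P[...,1]+110)<35); Q=P[m]; print('post',len(Q),np.median(Q,0).round(1)); 
    mt=m&(P[...,2]>66);print('posttop',P[mt].mean(0).round(1), mt.sum())
obs+=ps
# stone
obs2=[('top',T(653,191),0,28),('scene',S(157,178),0,28),('top',T(727,236),-90,74),('scene',S(87,146),-90,74)]
for n,p,o,z in obs2: print(n,plane(n,*p,z).round(1))
def f(p,full=False):
    x,y,a,q=p; X=np.array([np.cos(a),np.sin(a)]);Y=np.array([-X[1],X[0]]);o=np.array([x,y]);r=[]
    for n,px,m in obs: r.append(o+m[0]*X+m[1]*Y-plane(n,*px,m[2])[:2])
    for n,px,k,z in obs2: r.append(o+(k-100+q)*Y-plane(n,*px,z)[:2])
    return np.concatenate(r)
s=least_squares(f,[560,20,0.4,20],loss='soft_l1',f_scale=3); print(s.x,np.degrees(s.x[2])); print(f(s.x).reshape(-1,2).round(1))
E
```

```text
top [ 520.5 -175.3   12. ] (50, -220, 12)
top [ 443.9 -126.4   12. ] (-50, -220, 12)
scene [ 524.1 -175.3   12. ] (50, -220, 12)
scene [ 445.9 -125.7   12. ] (-50, -220, 12)
scene 164 [528.9  79.6 186. ] [503.  57. 173.] [556. 104. 199.]
((269.300048828125, 151.10000610351562), (8.854375839233398, 18.973661422729492), 18.43494987487793)
pad [529.2  79.8 188. ]
post 36 [ 513.3 -114.7   64.6]
posttop [ 509.9 -114.8   72.5] 17
top 145 [522.3  80.9 189. ] [492.  54. 173.] [553. 109. 205.]
((251.1400146484375, 223.98001098632812), (8.600000381469727, 17.0), 36.869895935058594)
pad [522.2  80.9 188. ]
post 18 [ 504.6 -115.5   71.7]
posttop [ 506.7 -115.6   73.4] 12
top [558.  -39.4  28. ]
scene [551.2 -39.4  28. ]
top [ 506.2 -114.4   74. ]
scene [ 519.4 -110.    74. ]
[602.24721519  33.17425264  -6.85265217  15.1802265 ] -392.62804784762966
[[  5.3  -3.8]
 [ -2.4   1.3]
 [  1.6  -3.8]
 [ -4.4   0.6]
 [ -2.2   2.1]
 [  3.1   1.3]
 [ -1.5   1.2]
 [  5.3   1.1]
 [  1.8   0.3]
 [-11.4  -4.1]]
```

```bash
cat >> h.py <<'E'
O=np.array([602.2,33.2]);A=np.radians(-32.63);X=np.array([np.cos(A),np.sin(A)]);Y=np.array([-X[1],X[0]])
def shift(cmd,yaw,tgt,yaw2=None):
    "cm shift in tool axes (tool down) from commanded pose"
    a=np.radians(yaw); d=np.array(tgt,float)-cmd
    r=[d[:2]@[np.cos(a),np.sin(a)],d[:2]@[np.sin(a),-np.cos(a)],-d[2]]
    return np.round(np.array(r)/10,2),0 if yaw2 is None else np.radians(yaw-yaw2).round(3)
def W(x,y,z): return np.r_[O+x*X+y*Y,z]
E
python3 - <<'E'
from h import *
q=[float((np.array(p)-O)@Y) for p in [(506.5,-115)]]; print(q, (np.array([506.5,-115])-O)@X)
print(shift([159.323,578.465,253.292],164.6,W(0,-176,200),147.4), W(0,-176,200))
E
```

```text
[-176.41219194451676] -0.6844949459138792
(array([-51.96, -57.62,   5.33]), np.float64(0.3)) [ 507.29872  -115.021952  200.      ]
```

```bash
python3 -m crank '[[-13,-14.4,0,0.075,5],[-26,-28.8,0,0.15,5],[-39,-43.2,0,0.225,5],[-52,-57.6,0,0.3,5],[-52,-57.6,0,0.3,5],[-52,-57.6,0,0.3,5],[-52,-57.6,0,0.3,5],[-52,-57.6,0,0.3,5],[-52,-57.6,0,0.3,5],[-52,-57.6,0,0.3,5],[-52,-57.6,0,0.3,5],[-52,-57.6,0,0.3,5],[-52,-57.6,0,0.3,5],[-52,-57.6,0,0.3,5],[-52,-57.6,0,0.3,5],[-52,-57.6,0,0.3,5],[-52,-57.6,5.3,0.3,5],[-52,-57.6,5.3,0.3,5],[-52,-57.6,5.3,0.3,5],[-52,-57.6,5.3,0.3,5]]' 30
python3 - <<'E'
from h import *
p,d=snap('scene','s1'); p2,d2=snap('top','t1')
a=cv2.resize(p[110:250,170:320,::-1],(400,373),interpolation=cv2.INTER_CUBIC); b=cv2.resize(p2[170:270,215:335,::-1],(400,333),interpolation=cv2.INTER_CUBIC)
cv2.imwrite('pics/c2.png',np.hstack([a[:333],b]))
E
```

```text
time: 2.1
tool_pos: [508.2, -114.6, 202.0]
tcp_rot: [180.0, 0.1, 147.5]
ft_force: [-0.3, -0.1, -0.1]
finger_gap: 49.9
grip_force: 0.0
```

View pics/c2.png

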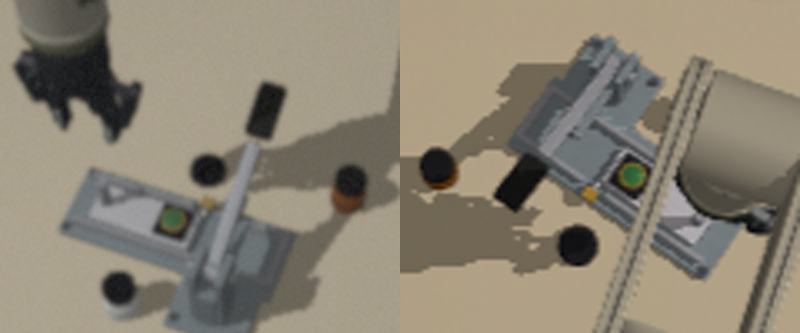

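The gripper hangs above the post with its fingers astride the slide direction. Now I'll descend and pinch.

```bash
python3 -m crank '[[0,0,4,0,5],[0,0,8,0,5],[0,0,10,0,5],[0,0,12,0,5],[0,0,13,0,5],[0,0,14,0,5],[0,0,14.3,0,5],[0,0,14.3,0,5],[0,0,14.3,0,5]]' 30
python3 -m crank '[[0,0,0,0,1],[0,0,0,0,1],[0,0,0,0,1],[0,0,0,0,1],[0,0,0,0,1],[0,0,0,0,1],[0,0,0,0,1],[0,0,0,0,1]]' 30
python3 - <<'E'
from h import *
p,d=snap('scene','s2')
cv2.imwrite('pics/c3.png',cv2.resize(p[110:250,150:320,::-1],(680,560),interpolation=cv2.INTER_CUBIC))
E
```

```text
time: 3.1
tool_pos: [508.4, -115.2, 58.3]
tcp_rot: [180.0, 0.1, 147.4]
ft_force: [0.4, 0.4, 0.0]
finger_gap: 49.8
grip_force: 0.0
time: 3.9
tool_pos: [508.0, -115.1, 57.8]
tcp_rot: [180.0, 0.0, 147.4]
ft_force: [-1.4, 0.2, 5.5]
finger_gap: 12.9
grip_force: 29.5
```

View pics/c3.png

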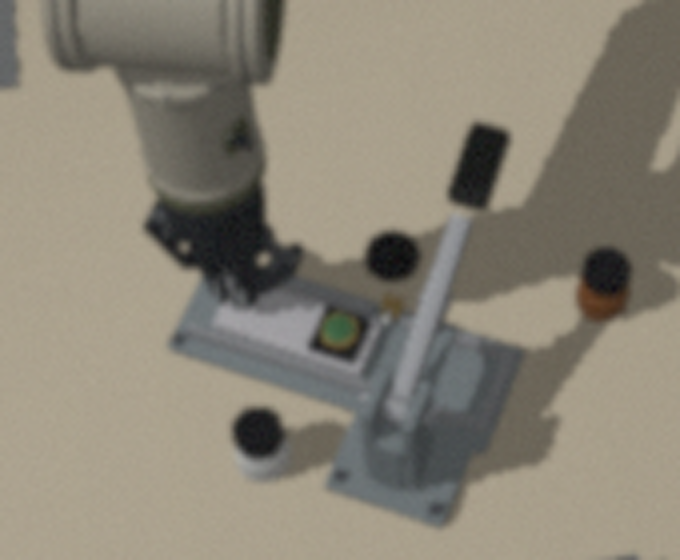

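Gripped (gap ~14 mm). Pushing along tool +y.

```bash
python3 -m crank '[[0,0.5,0,0,1],[0,1.3,0,0,1],[0,2.2,0,0,1],[0,3.1,0,0,1],[0,4,0,0,1],[0,4.9,0,0,1],[0,5.7,0,0,1],[0,6.4,0,0,1],[0,6.9,0,0,1],[0,7.2,0,0,1],[0,7.2,0,0,1]]' 40
python3 -m crank '[[0,0.3,0,0,1],[0,0.5,0,0,1],[0,0.5,0,0,1]]'
python3 -m crank '[[0,0.2,0,0,1],[0,0.4,0,0,1],[0,0.4,0,0,1]]'
python3 -m crank '[[0,0.2,0,0,1],[0,0.3,0,0,1],[0,0.3,0,0,1]]'
```

```text
time: 5.05
tool_pos: [547.8, -54.1, 57.9]
tcp_rot: [180.0, 0.1, 147.4]
ft_force: [5.2, -3.0, 3.5]
finger_gap: 13.0
grip_force: 39.0
time: 5.35
tool_pos: [550.0, -50.8, 57.9]
tcp_rot: [-180.0, 0.1, 147.4]
ft_force: [2.9, -5.5, 6.7]
finger_gap: 12.9
grip_force: 39.4
time: 5.65
tool_pos: [552.8, -46.5, 57.9]
tcp_rot: [179.9, 0.1, 147.4]
ft_force: [7.2, -1.9, 2.6]
finger_gap: 12.7
grip_force: 39.2
time: 5.95
tool_pos: [553.9, -44.8, 57.8]
tcp_rot: [-180.0, 0.1, 147.4]
ft_force: [2.9, -6.5, 7.5]
finger_gap: 12.8
grip_force: 39.7
```

```bash
for i in 1 2; do python3 -m crank '[[0,0.15,0,0,1],[0,0.15,0,0,1]]'|grep -E 'pos|ft'; done
```

```text
tool_pos: [553.9, -44.7, 57.9]
ft_force: [-2.6, -12.8, 7.0]
tool_pos: [554.0, -44.7, 57.9]
ft_force: [-5.8, -17.6, 11.2]
```

Force along the slide rises to 18 N with no motion: the carriage is home. Release, rise, and check.

```bash
python3 -m crank '[[0,-0.2,0,0,3.5],[0,-0.3,0,0,3.5],[0,-0.3,0,0,3.5],[0,-0.3,0,0,3.5],[0,-0.3,-2,0,3.5],[0,-0.3,-6,0,3.5],[0,-0.3,-10,0,3.5],[0,-4,-14,0,2],[0,-8,-18,0,0],[0,-8,-18,0,0],[0,-8,-18,0,0],[0,-8,-18,0,0]]'
python3 - <<'E'
from h import *
p,d=snap('scene','s4');p2,d2=snap('top','t4')
a=cv2.resize(p[110:250,170:320,::-1],(400,373),interpolation=cv2.INTER_CUBIC); b=cv2.resize(p2[170:270,215:335,::-1],(400,333),interpolation=cv2.INTER_CUBIC)
cv2.imwrite('pics/c4.png',np.hstack([a[:333],b]))
a=np.radians(164.6);c=np.array([159.323,578.465])-520*np.array([np.cos(a),np.sin(a)])-576*np.array([np.sin(a),-np.cos(a)])
a=np.radians(147.41);c=c+(87-80)*np.array([np.sin(a),-np.cos(a)]);c=np.r_[c,253.29-53-143+180];print(c)
for t in [W(-190,0,240),W(-190,0,60),W(-91,0,250)]: print(t,shift(c,147.41,t))
E
```

```text
time: 7.55
tool_pos: [511.2, -108.3, 235.9]
tcp_rot: [180.0, -0.1, 147.4]
ft_force: [-0.5, 0.1, -0.8]
finger_gap: 0.1
grip_force: 0.0
[ 511.46265272 -109.04530901  237.29      ]
[442.18766546 135.65024545 240.        ] (array([19.02, 16.89, -0.27]), 0)
[442.18766546 135.65024545  60.        ] (array([19.02, 16.89, 17.73]), 0)
[525.56251345  82.26827545 250.        ] (array([ 9.12, 16.88, -1.27]), 0)
```

View pics/c4.png

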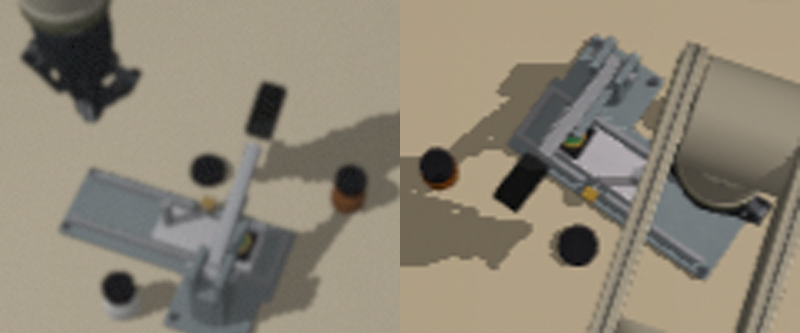

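The carriage is home, with the stone under the ram and the bystanders untouched. Next I'll touch the bare table lightly with the shut fingertips to calibrate tip height.

```bash
python3 -m crank '[[5,4.2,-0.3,0,0],[9.5,8.4,-0.3,0,0],[14.2,12.6,-0.3,0,0],[19,16.9,0,0,0],[19,16.9,0,0,0],[19,16.9,5,0,0],[19,16.9,10,0,0],[19,16.9,15,0,0],[19,16.9,18,0,0],[19,16.9,19.5,0,0],[19,16.9,20.2,0,0],[19,16.9,20.5,0,0],[19,16.9,20.5,0,0],[19,16.9,20.5,0,0]]'|grep -E 'pos|ft'
for i in 1 2 3 4; do python3 -m crank '[[0,0,0.2,0,0],[0,0,0.2,0,0]]'|grep -E 'pos|ft';done
```

```text
tool_pos: [443.3, 136.0, 33.3]
ft_force: [0.5, 0.0, -0.7]
tool_pos: [442.9, 135.7, 30.9]
ft_force: [0.7, 0.4, -0.6]
tool_pos: [442.3, 135.6, 28.2]
ft_force: [-0.2, 0.6, -0.5]
tool_pos: [442.2, 135.6, 26.0]
ft_force: [0.1, 0.3, 0.9]
tool_pos: [442.2, 135.6, 24.0]
ft_force: [-0.1, -0.3, 0.3]
```

```bash
for i in 1 2 3; do python3 -m crank '[[0,0,0.1,0,0],[0,0,0.1,0,0]]'|grep -E 'pos|ft';done
```

```text
tool_pos: [442.3, 135.7, 23.2]
ft_force: [-0.2, -0.1, 0.6]
tool_pos: [442.4, 135.7, 22.2]
ft_force: [-0.2, -0.7, 0.1]
tool_pos: [442.5, 135.7, 22.0]
ft_force: [-4.7, -1.0, 10.9]
```

Tips are at TCP − 22 mm, as specified, so level means TCP z = 137. Now up and over the pad.

```bash
python3 -m crank '[[0,0,-4,0,0],[0,0,-9,0,0],[0,0,-14,0,0],[0,0,-19,0,0],[0,0,-22.9,0,0],[0,0,-22.9,0,0],[-4,0,-22.9,0,0],[-8,0,-22.9,0,0],[-9.9,0,-22.9,0,0],[-9.9,0,-22.9,0,0],[-9.9,0,-21.9,0,0],[-9.9,0,-20.9,0,0],[-9.9,0,-20.4,0,0],[-9.9,0,-20.4,0,0]]'|grep -E 'time|pos|ft'
python3 -m crank '[[0,0,0.3,0,0],[0,0,0.6,0,0],[0,0,0.9,0,0],[0,0,0.9,0,0]]'|grep -E 'pos|ft'
python3 - <<'E'
from h import *
p,d=snap('scene','s5');p2,d2=snap('top','t5')
a=cv2.resize(p[90:230,190:340,::-1],(400,373),interpolation=cv2.INTER_CUBIC); b=cv2.resize(p2[170:270,200:320,::-1],(400,333),interpolation=cv2.INTER_CUBIC)
cv2.imwrite('pics/c5.png',np.hstack([a[:333],b]))
E
```

```text
time: 11.85
tool_pos: [524.4, 82.8, 223.6]
ft_force: [-0.0, -0.9, 0.4]
tool_pos: [525.6, 82.4, 215.9]
ft_force: [0.4, 0.0, -0.3]
```

View pics/c5.png

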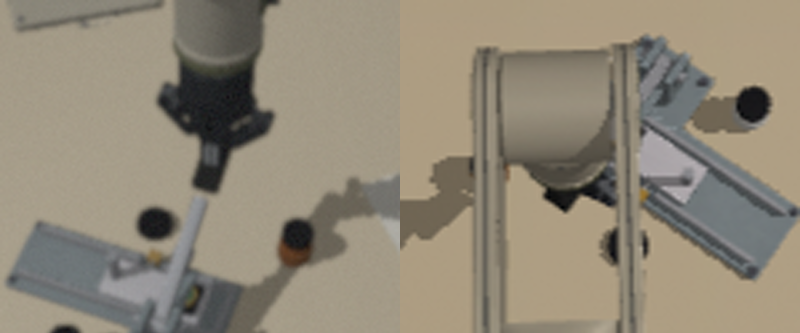

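The fingertips stand centrally over the pad. Pressing down along the lever's arc.

```bash
python3 -m crank '[[0,0,0.3,0,0],[0.1,0,0.6,0,0],[0.3,0,1.1,0,0],[0.5,0,1.6,0,0],[0.7,0,2.1,0,0]]'|grep -E 'pos|ft'
python3 -m crank '[[0.2,0,0.5,0,0],[0.4,0,1.1,0,0],[0.55,0,1.7,0,0],[0.7,0,2.3,0,0],[0.85,0,2.9,0,0],[0.95,0,3.5,0,0],[1.05,0,4.1,0,0],[1.1,0,4.6,0,0],[1.15,0,5,0,0],[1.15,0,5,0,0]]'|grep -E 'pos|ft'
```

```text
tool_pos: [520.0, 86.4, 195.1]
ft_force: [1.0, 0.3, 4.6]
tool_pos: [510.6, 92.5, 145.2]
ft_force: [1.9, 0.7, 8.0]
```

```bash
python3 -m crank '[[0.02,0,0.3,0,0],[0.03,0,0.5,0,0],[0.04,0,0.7,0,0],[0.04,0,0.8,0,0],[0.04,0,0.8,0,0],[0.04,0,0.8,0,0]]'|grep -E 'pos|ft'
python3 - <<'E'
from h import *
for i in range(4): print(sense()['tool_pos'].round(2)); snapshot('scene')
p,d=snap('scene','s6')
a=cv2.resize(p[110:250,190:340,::-1],(600,560),interpolation=cv2.INTER_CUBIC);cv2.imwrite('pics/c6.png',a)
P=world('scene',d,*[g.ravel() for g in np.mgrid[0:384,0:512][::-1]]).reshape(384,512,3)
rel=(P[...,:2]-O); px=rel@X; py=rel@Y
for a,b in[(-70,-50),(-50,-30),(-30,-10),(-10,10),(10,30),(30,50)]:
    m=(abs(py)<10)&(px>a)&(px<b)&(P[...,2]>85)&(P[...,2]<150); print(a,b,m.sum(),np.median(P[m][:,2]) if m.any() else None)
m=(abs(py)<8)&(px>-70)&(px<45)&(P[...,2]>85)&(P[...,2]<130); print('slope',np.polyfit(px[m],P[m][:,2],1))
m=(abs(py)<16)&(px>-145)&(px<-78)&(P[...,2]>95)&(P[...,2]<125)
for a in range(-145,-75,10):
    k=m&(px>=a)&(px<a+10); print(a,k.sum(),np.median(P[k][:,2]) if k.any() else None)
E
```

```text
tool_pos: [510.2, 92.8, 137.7]
ft_force: [0.4, 2.1, 9.7]
[510.17  92.83 137.73]
[510.18  92.86 137.78]
[510.17  92.82 137.78]
[510.18  92.82 137.79]
-70 -50 24 110.89427228066228
-50 -30 33 110.8899336474933
-30 -10 34 109.64101150523913
-10 10 42 110.12601008086554
10 30 47 109.5097203591282
30 50 44 109.05954208264541
slope [-6.04593389e-02  1.07836268e+02]
-145 0 None
-135 1 110.60843309296905
-125 4 111.16210046776419
-115 7 112.35779176814385
-105 28 113.85284850163526
-95 26 113.72477857615571
-85 20 112.66353873681592
```

View pics/c6.png

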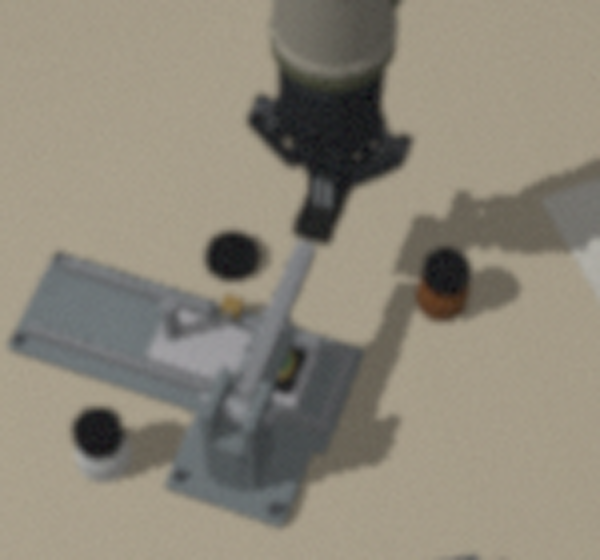

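The lever is almost level, with the pad still under the fingertips and the jars untouched. I'll trim down 0.7 mm and hold.

```bash
for i in 1; do python3 -m crank '[[0,0,0.07,0,0],[0,0,0.07,0,0],[0,0,0.07,0,0],[0,0,0.07,0,0]]'|grep -E 'pos|ft'; done
for i in 1 2; do python3 -m crank '[[0,0,0,0,0],[0,0,0,0,0],[0,0,0,0,0],[0,0,0,0,0],[0,0,0,0,0],[0,0,0,0,0],[0,0,0,0,0],[0,0,0,0,0],[0,0,0,0,0],[0,0,0,0,0],[0,0,0,0,0],[0,0,0,0,0],[0,0,0,0,0],[0,0,0,0,0],[0,0,0,0,0],[0,0,0,0,0],[0,0,0,0,0],[0,0,0,0,0],[0,0,0,0,0],[0,0,0,0,0]]'|grep -E 'time|pos|ft'; done
python3 - <<'E'
from h import *
for n in('scene','top'):
  sl=[]
  for i in range(4):
    p,d=snapshot(n)
    P=world(n,d,*[g.ravel() for g in np.mgrid[0:384,0:512][::-1]]).reshape(384,512,3)
    rel=(P[...,:2]-O); px=rel@X; py=rel@Y
    m=(abs(py)<7)&(px>-70)&(px<45)&(P[...,2]>103)&(P[...,2]<120)
    if m.sum()>20: sl.append(np.polyfit(px[m],P[m][:,2],1).round(3))
  print(n,sl)
print(sense()['tool_pos'])
E
```

```text
tool_pos: [510.2, 92.9, 137.1]
ft_force: [-0.0, 1.7, 8.9]
time: 17.1
tool_pos: [510.1, 92.9, 137.1]
ft_force: [0.2, 1.9, 9.2]
time: 19.1
tool_pos: [510.1, 92.9, 137.1]
ft_force: [0.3, 1.6, 8.4]
scene [array([1.00000e-03, 1.09915e+02]), array([3.00000e-03, 1.09872e+02]), array([2.00000e-03, 1.10028e+02]), array([8.00000e-03, 1.10052e+02])]
top [array([-1.60000e-02,  1.11239e+02]), array([9.00000e-03, 1.12481e+02]), array([-4.10000e-02,  1.11882e+02]), array([1.00000e-03, 1.11648e+02])]
[510.14132727  92.84169811 137.08053514]
```

The measured slope is about 0 and the lever has been held level for over 4 s, so I'm handing in.

```bash
python3 -c "from bench import hand_in;print(hand_in())"
```

```text
the job is handed in; nothing more can be done
None
```

The job is handed in: I pushed the carriage home against its end stop, then pressed the lever level and held it for over 4 s, and the arm is still holding it; the other things were left alone.

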